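Check three syringe plungers and lock out the blocked one

ROBOT

A 6-joint arm with a two-finger parallel gripper is mounted at the origin on the work surface. World frame = base frame: x ahead of the robot, y to its left, z up, the work surface at z = 0. Lengths are in m, angles in rad, forces in N, time in s.
With the tool pointing down it reaches from about 0.35 to 0.975 m from the base axis. Payload 4.9 kg.
Tool frame: the origin (TCP) lies on the centre line of the jaws, within the pads' length; the fingertips stand 14 mm ahead of it and the grasp point (between the pads) lies 5 mm behind it; z points along the fingers, y is the line along which they close (so a half turn about z gives the same grasp; the last joint's range is limited). The gripper opens to 85 mm and grips with 20 to 120 N. Pads are 22 mm wide; open, the fingers measure 114 mm over their backs; the gripper's body (76 mm by 85 mm) begins 54 mm behind the grasp point. The pads swing forward as they close: fully open they stand 13 mm farther back than shut.
Start: joints at [1.226, 0.053, 1.613, -0, 1.476, -0.119], TCP at [0.14, 0.609, 0.245] pointing down, gripper open.
Joint ranges: [-3.01, 3.01], [-1.01, 2.22], [0.06, 2.58], [-1.02, 4.17], [0.09, 2.62], [-3.14, 3.14]. Speed limits (rad/s): [2.57, 2.57, 3.14, 3.14, 3.14, 3.14].

INTERFACE

Orientations are given as a unit quaternion [w, x, y, z].
In Python, from plant import * gives the robot as it stands.
- The arm moves only by the tool send_rows, never from a script. Its argument "steps" is a list of rows, each an object with "translation": the shift along the tool's x, y, z in cm, a list of three; "delta_rot": the turn, a rotation vector about the tool's x, y, z in rad, a list of three; "jaw": the finger opening in cm, from 0 to 8.54. In form: [{"translation": [dx, dy, dz], "delta_rot": [rx, ry, rz], "jaw": jaw}, ...]. A call has exactly 8 rows; each row is the pose to reach, as a shift and turn from the pose commanded when the call began, along the tool's axes at that moment; what a row does not reach only later rows make up. A row lasts 1/10 s, in which the tool goes at most 50 mm and 8.59 degrees, less where a joint would pass 70% of its speed; a pose out of reach is approached as far as the arm can. A call with a gripper value outside its range is refused whole. The fingers move at their own pace and stop on an object; the grip force is fixed at half the most. Time passes only in rows, so rows that repeat a pose let the fingers close, or fill a call up. It gives the time, the measured TCP pose, the force, the opening and the grip force at its end, in the units of the state.
- state(): the state, without advancing time (a new reading comes with each control period).
- grab_frame(name): name is "scene" or "top" or "wrist"; returns a dict with "pixels" (480x640x3 uint8, blue, green, red), "range_z" (480x640 float32, m along the optical axis (not along the pixel's ray), 0 where there is no reading), "fx", "fy", "cx", "cy" (pixels), "rvec" (rotation vector, rad) and "tvec" (3), from world to camera coordinates, as OpenCV has them. Camera axes: x right, y down, z forward; pixel columns grow to the right and rows downward; lengths in m; the calibration is good to about 2 mm. A picture is of the moment at which its call begins.
- job_done(): hands the job in; it is judged then, once.
The state is a dict: "time": time; "joint_pos": joint angles; "joint_vel": joint speeds; "joint_efforts": joint torques, N m; "tool_pos": TCP position; "tool_rot": TCP orientation; "contact_force": force on the tool from outside, world axes, zero at the start; "ft_torque": the same for the moment, N m; "gripper_width": opening from 0.0 (shut) to 1.0 (fully open); "grasp_force": force on a finger pad.
Only numpy, scipy, OpenCV 4.12 (cv2) and the standard library are available. Lean on these libraries where they do the work, as an engineer would, in place of code of your own. Each camera call takes 0.05 s, during which the arm holds its last target. There are 200 camera calls.

TASK

Try the three big syringes on the bench: press each plunger gently down until it is fully home. One of them is blocked and stiffens part way; press it until you feel that, stop there without forcing it, and leave it so. When all three have been tried, lock out the blocked one: put the red T-key upright down through the slot in its stand until the collar sits on the deck, give it a quarter turn so that it holds, and let go, without disturbing the other things on the bench.

Things in the scene. Friction and masses are not known exactly. Their poses are not given: they have to be found in the camera images.
- plunger0 (a joint): plunger travel of syringe 0 in m: 0 drawn out, 0.055 fully home (plate against flange). Starts at 0 to 0.012. A free plunger takes a steady 3 N; a blocked one is free at first, then from about 0.030 its resistance climbs 1.2 N per mm. It stays where left (a blocked one springs back a few mm). Any one of the three may be the blocked one
- thumb0 (a point): centre of the top of syringe 0's blue thumb plate (46 mm diameter, 6 mm thick); it moves straight down with the plunger. At joint 0 it is 213 mm above the bench, fully home 158 mm. The syringe stands upright, white barrel 42 mm across, flange 56 mm across with its top 152 mm above the bench
- slot0 (a point): centre of the slot in syringe 0's fixed stand (200 x 90 mm), at the top face of its aluminium deck, 35 mm above the bench. x points along the slot towards the syringe's axis, 110 mm away; z up. Slot 44 mm (x) by 15 mm (y), through a 6 mm deck plate; 21 mm hollow below, where the key's bar can turn either way. Slot centre 45 mm from the stand's end
- plunger1 (a joint): plunger travel of syringe 1 in m: 0 drawn out, 0.055 fully home (plate against flange). Starts at 0 to 0.012. A free plunger takes a steady 3 N; a blocked one is free at first, then from about 0.030 its resistance climbs 1.2 N per mm. It stays where left (a blocked one springs back a few mm). Any one of the three may be the blocked one
- thumb1 (a point): centre of the top of syringe 1's blue thumb plate (46 mm diameter, 6 mm thick); it moves straight down with the plunger. At joint 0 it is 213 mm above the bench, fully home 158 mm. The syringe stands upright, white barrel 42 mm across, flange 56 mm across with its top 152 mm above the bench
- slot1 (a point): centre of the slot in syringe 1's fixed stand (200 x 90 mm), at the top face of its aluminium deck, 35 mm above the bench. x points along the slot towards the syringe's axis, 110 mm away; z up. Slot 44 mm (x) by 15 mm (y), through a 6 mm deck plate; 21 mm hollow below, where the key's bar can turn either way. Slot centre 45 mm from the stand's end
- plunger2 (a joint): plunger travel of syringe 2 in m: 0 drawn out, 0.055 fully home (plate against flange). Starts at 0 to 0.012. A free plunger takes a steady 3 N; a blocked one is free at first, then from about 0.030 its resistance climbs 1.2 N per mm. It stays where left (a blocked one springs back a few mm). Any one of the three may be the blocked one
- thumb2 (a point): centre of the top of syringe 2's blue thumb plate (46 mm diameter, 6 mm thick); it moves straight down with the plunger. At joint 0 it is 213 mm above the bench, fully home 158 mm. The syringe stands upright, white barrel 42 mm across, flange 56 mm across with its top 152 mm above the bench
- slot2 (a point): centre of the slot in syringe 2's fixed stand (200 x 90 mm), at the top face of its aluminium deck, 35 mm above the bench. x points along the slot towards the syringe's axis, 110 mm away; z up. Slot 44 mm (x) by 15 mm (y), through a 6 mm deck plate; 21 mm hollow below, where the key's bar can turn either way. Slot centre 45 mm from the stand's end
- key (a point): centre of the red T-key's paddle: 40 mm (x) by 14 mm (y), 55 mm high. z up, x along paddle width and crossbar. Under it a round collar 52 mm across, 5 mm thick, its underside 32.5 mm below this point; then a 9 mm shank and a crossbar 36 (x) x 9 (y) x 8 mm, bar underside 22 mm below the collar's underside (bar 8 mm clear of the deck plate when the collar rests on it). About 90 g
- park: black parking block, fixed, 90 x 90 mm, 35 mm high, with a wide round hole; the key starts upright in it, collar resting on top. Origin under its centre
- slidebox: fixed blue slide box, 100 x 80 mm, 32 mm high; origin under its centre
- dropper: white dropper bottle, 36 mm across, 85 mm high, loose; origin under its centre; not to be disturbed
- jar: amber jar, 64 mm across, 85 mm high, loose; origin under its centre; not to be disturbed
- mug: blue cup, 72 mm across, 85 mm high, loose; origin under its centre; not to be disturbed
- dishes: stack of three dishes, 90 mm across, 44 mm high, loose; origin under its centre; not to be disturbed
- timer: yellow bench timer, 60 x 75 mm, 22 mm high, loose; origin under its centre; not to be disturbed

How it is judged:
By the outcome, as a careful person would: the job done as asked, in the order asked, and still so for the second after the job is handed in, with the robot touching nothing.
It also fails if it takes over 67 s, if anything falls off the work surface, if the arm or the gripper's body presses on something with over 40 N, if the wrist force passes 120 N, or if a joint passes its speed limit or range.

## Working session

There is one attempt and no reset: what is moved stays moved. The work goes in short steps, Python scripts to look and compute and a tool call to move; the robot and the scene stay as the last step left them, time stands still between calls to the robot, and variables do not carry over. Pictures are saved under pics/ and viewed, at most 10 in all, crops included, and the job is handed in when it is done.

Besides the shell and the picture viewer there is one more tool, called after ">>>" as name(argument=value, ...), one argument or row to a line, values as JSON. send_rows: Moves the arm, as the interface text tells. Its arguments: {"type":"object","properties":{"steps":{"type":"array","items":{"type":"object","properties":{"translation":{"type":"array","items":{"type":"number"}},"delta_rot":{"type":"array","items":{"type":"number"}},"jaw":{"type":"number"}}}}},"required":["steps"]}

```bash
ls; mkdir -p pics
python3 - <<'E'
from plant import *
import cv2,numpy as np
print(state())
for n in("scene","top"):
    f=grab_frame(n); cv2.imwrite(f"pics/{n}0.png",f["pixels"]); np.savez(f"{n}0.npz",**f)
    print(n,f["fx"],f["cx"],f["cy"],f["rvec"],f["tvec"], (f["range_z"]>0).mean())
E
```

```text
pics
{'time': 0.0, 'joint_pos': array([ 1.22598744e+00,  5.33675609e-02,  1.61429631e+00,  9.92695769e-06,
        1.47597791e+00, -1.19005647e-01]), 'joint_vel': array([-6.02800587e-04,  1.89169252e-04,  3.96221426e-04,  9.43123958e-05,
       -5.20027221e-04,  4.41201101e-04]), 'joint_efforts': array([-8.29201838e-06, -3.93682659e+01, -3.70175886e+01, -2.11135298e-04,
        7.07313055e-03,  2.38023617e-06]), 'tool_pos': array([0.13973068, 0.60857554, 0.24405496]), 'tool_rot': array([-2.40288055e-04,  1.12662332e-01,  9.93632804e-01, -9.95999933e-04]), 'contact_force': array([-0.21753976, -0.87133003, -0.01404109]), 'ft_torque': array([-0.03700381, -0.02670259, -0.00402968]), 'grasp_force': 0.0, 'gripper_width': 1.0000713052517627}
scene 541.0318944622646 325.0163673349226 248.12361831308175 [ 1.32093793  2.3275978  -0.85825716] [ 0.30889493 -0.2650296   1.57478229] 0.9959440104166667
top 564.505176427129 324.680603179997 240.00343142634748 [ 2.12432712 -2.11231654  0.13819507] [0.02116254 0.58710716 1.11988483] 0.996357421875
```

View pics/scene0.png

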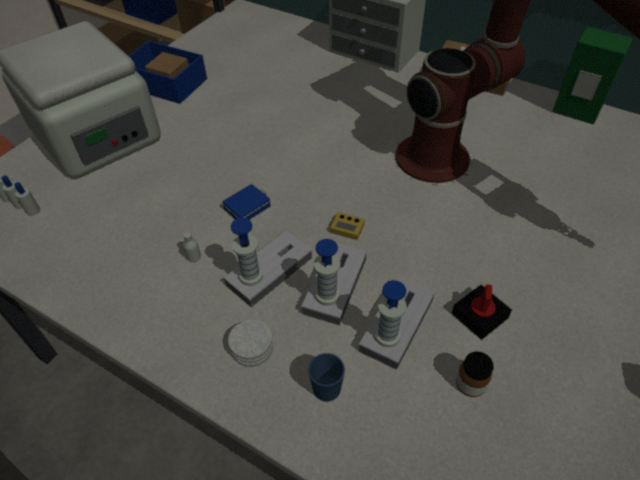

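View pics/top0.png

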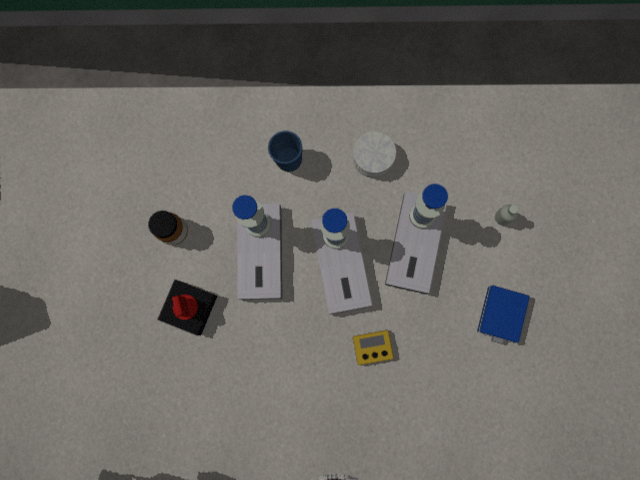

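The scene view shows three syringes in a row, with the key in its black block to the right of the stands. In the top view the thumb plates are at (246,208), (335,221) and (434,197), the slots at (259,277), (347,288) and (412,267), and the key at (184,306).

```bash
cat > h.py <<'E'
import cv2,numpy as np
from scipy.spatial.transform import Rotation as R
def cam(f):
    M=R.from_rotvec(np.ravel(f["rvec"])).as_matrix(); return M,-M.T@np.ravel(f["tvec"])
def plane(f,uv,z):
    M,o=cam(f); uv=np.atleast_2d(uv).astype(float)
    d=np.c_[(uv[:,0]-f["cx"])/f["fx"],(uv[:,1]-f["cy"])/f["fy"],np.ones(len(uv))]@M
    return o+d*((z-o[2])/d[:,2])[:,None]
def cloud(f):
    M,o=cam(f); v,u=np.mgrid[:480,:640]; Z=f["range_z"]
    d=np.stack([(u-f["cx"])/f["fx"],(v-f["cy"])/f["fy"],np.ones_like(Z)],-1)@M
    return o+d*Z[...,None]
def blobs(m,amin):
    n,l,s,c=cv2.connectedComponentsWithStats(m.astype(np.uint8))
    return [(l==i,s[i,4],c[i]) for i in range(1,n) if s[i,4]>=amin]
E
python3 - <<'E'
from h import *
for n in("top","scene"):
    f=dict(np.load(f"{n}0.npz")); P=cloud(f); hsv=cv2.cvtColor(f["pixels"],cv2.COLOR_BGR2HSV)
    H,S,V=cv2.split(hsv); print("==",n,f["pixels"][277,259],f["pixels"][260,270])
    for nm,m in(("blue",(H>100)&(H<130)&(S>120)&(V>40)&(P[...,2]>.14)&(P[...,2]<.24)),("red",((H<8)|(H>172))&(S>150)&(V>50)&(P[...,2]>.02)&(P[...,2]<.13)),("black",(V<40)&(P[...,2]>.02)&(P[...,2]<.05)&(P[...,1]>-.6))):
        for b,a,c in blobs(m,60):
            p=P[b]; z=np.percentile(p[:,2],90)
            if nm=="blue":  # top face
                bt=b&(P[...,2]>z-.004); c=np.array([bt.nonzero()[1].mean(),bt.nonzero()[0].mean()])
            print(nm,a,c.round(1),"z90 %.4f"%z,plane(f,c,z)[0].round(4),"med",np.median(p,0).round(4))
    # slots: dark on deck
    for b,a,c in blobs((V<75)&(abs(P[...,2]-.018)<.022),40):
        if a<1200:
            r=cv2.minAreaRect(np.argwhere(b)[:,::-1].astype(np.float32)); print("dark",a,c.round(1),plane(f,r[0],.035)[0].round(4),np.round(r[1],1), "zmed",np.median(P[b][:,2]).round(4))
    for nm,lo,hi in(("tall",.07,.10),("low",.015,.06)):
        for b,a,c in blobs((P[...,2]>lo)&(P[...,2]<hi)&(P[...,0]>.2)&(abs(P[...,1])<.6),150): print(nm,a,c.round(0),np.median(P[b],0).round(3))
E
```

```text
== top [49 48 45] [141 136 139]
blue 473 [434.7 196.2] z90 0.2137 [ 0.6394 -0.1776  0.2137] med [ 0.6402 -0.1779  0.2114]
blue 455 [244.3 206.9] z90 0.2077 [0.621  0.165  0.2077] med [0.6215 0.1653 0.2054]
blue 459 [334.4 220.3] z90 0.2085 [0.5963 0.0016 0.2085] med [0.5972 0.0022 0.2062]
red 451 [184.  306.5] z90 0.0961 [0.4459 0.2984 0.0961] med [0.4474 0.3072 0.0438]
black 69 [290.1 143.8] z90 0.0445 [0.797  0.1007 0.0445] med [0.8015 0.1012 0.0336]
black 1316 [187.4 307.5] z90 0.0383 [0.4465 0.3077 0.0383] med [0.4454 0.3041 0.0353]
dark 392 [285.9 151.9] [0.7828 0.1091 0.035 ] [19. 25.] zmed 0.0085
dark 97 [294.6 165.3] [0.7566 0.0914 0.035 ] [12.3 29.4] zmed 0.018
dark 212 [281.  250.7] [0.5623 0.1159 0.035 ] [ 6.8 93.1] zmed 0.0063
dark 41 [449.9 213.3] [ 0.6492 -0.2363  0.035 ] [ 8.8 12.7] zmed 0.0001
dark 88 [361.1 227.6] [ 0.6166 -0.0517  0.035 ] [22.8  6.8] zmed 0.0007
dark 142 [182.2 233.3] [0.6022 0.3318 0.035 ] [14.7 28.7] zmed 0.0162
dark 43 [504.5 222.7] [ 0.6269 -0.3533  0.035 ] [17.3  5.5] zmed 0.0226
dark 112 [444.3 239.7] [ 0.5905 -0.2263  0.035 ] [ 9.8 29.7] zmed
[... 4173 characters left out ...]
 [250. 269.] [ 0.655 -0.159  0.085]
tall 153 [327. 289.] [0.614 0.015 0.086]
tall 162 [488. 295.] [0.456 0.317 0.093]
tall 164 [389. 331.] [0.64  0.176 0.086]
tall 687 [479. 366.] [0.619 0.36  0.085]
tall 432 [326. 370.] [0.773 0.109 0.083]
low 990 [247. 202.] [ 0.445 -0.333  0.031]
low 544 [348. 224.] [ 0.373 -0.069  0.022]
low 2573 [269. 267.] [ 0.59  -0.152  0.034]
low 227 [192. 250.] [ 0.654 -0.339  0.042]
low 2075 [337. 287.] [0.577 0.014 0.035]
low 2346 [398. 327.] [0.605 0.186 0.035]
low 1515 [482. 311.] [0.463 0.32  0.035]
low 1538 [251. 342.] [ 0.784 -0.07   0.043]
low 352 [327. 370.] [0.754 0.096 0.04 ]
low 443 [471. 384.] [0.641 0.362 0.042]
low 227 [327. 393.] [0.802 0.128 0.038]
```

>>> send_rows(
  steps=[
    {"translation": [-56.9,-32.2,0],"delta_rot": [0,0,0],"jaw": 0},
    {"translation": [-56.9,-32.2,0],"delta_rot": [0,0,0],"jaw": 0},
    {"translation": [-56.9,-32.2,0],"delta_rot": [0,0,0],"jaw": 0},
    {"translation": [-56.9,-32.2,0],"delta_rot": [0,0,0],"jaw": 0},
    {"translation": [-56.9,-32.2,0],"delta_rot": [0,0,0],"jaw": 0},
    {"translation": [-56.9,-32.2,0],"delta_rot": [0,0,0],"jaw": 0},
    {"translation": [-56.9,-32.2,0],"delta_rot": [0,0,0],"jaw": 0},
    {"translation": [-56.9,-32.2,0],"delta_rot": [0,0,0],"jaw": 0},
  ],
)

```text
time: 0.9
tool_pos: [0.4361, 0.3374, 0.2449]
tool_rot: [-0.0, 0.113, 0.994, -0.0]
contact_force: [0.3, 0.7, 0.3]
gripper_width: 0.001
grasp_force: 0.0
```

```bash
cat >> h.py <<'E'
def go(s,pos,yaw=None):
    """delta (cm, rad) in tool axes from measured pose to world pos, tool straight down, tool x at yaw (mod pi)"""
    q=s["tool_rot"]; T=R.from_quat([q[1],q[2],q[3],q[0]]); M=T.as_matrix()
    y0=np.arctan2(M[1,0],M[0,0]); yy=y0 if yaw is None else y0+(yaw-y0+np.pi/2)%np.pi-np.pi/2
    D=R.from_euler("z",yy)*R.from_matrix(np.diag([1.,-1,-1]))
    return np.round(M.T@(np.array(pos)-s["tool_pos"])*100,2),np.round((T.inv()*D).as_rotvec(),3)
E
python3 - <<'E'
from h import *; from plant import state
s=state(); print(s["time"],s["tool_pos"],s["tool_rot"],s["joint_pos"],go(s,[.622,.167,.245]))
E
```

```text
0.9 [0.43605389 0.33740871 0.2449115 ] [-1.78286996e-04  1.12667027e-01  9.93632781e-01 -7.46811855e-05] [ 5.23513105e-01 -1.22813460e-01  1.78469075e+00  9.21764893e-05
  1.48009090e+00 -8.21478060e-01] (array([-2.194e+01, -1.244e+01, -1.000e-02]), array([-0., -0.,  0.]))
```

>>> send_rows(
  steps=[
    {"translation": [-21.9,-12.4,0],"delta_rot": [0,0,0],"jaw": 0},
    {"translation": [-21.9,-12.4,0],"delta_rot": [0,0,0],"jaw": 0},
    {"translation": [-21.9,-12.4,0],"delta_rot": [0,0,0],"jaw": 0},
    {"translation": [-21.9,-12.4,0],"delta_rot": [0,0,0],"jaw": 0},
    {"translation": [-21.9,-12.4,0],"delta_rot": [0,0,0],"jaw": 0},
    {"translation": [-21.9,-12.4,0],"delta_rot": [0,0,0],"jaw": 0},
    {"translation": [-21.9,-12.4,0],"delta_rot": [0,0,0],"jaw": 0},
    {"translation": [-21.9,-12.4,1.0],"delta_rot": [0,0,0],"jaw": 0},
  ],
)

```text
time: 1.7
tool_pos: [0.621, 0.17, 0.2364]
tool_rot: [0.001, 0.112, 0.994, 0.0]
contact_force: [1.1, 0.4, 0.3]
gripper_width: -0.002
grasp_force: 0.0
```

>>> send_rows(
  steps=[
    {"translation": [0,0,0.6],"delta_rot": [0,0,0],"jaw": 0},
    {"translation": [0,0,1.2],"delta_rot": [0,0,0],"jaw": 0},
    {"translation": [0,0,1.7],"delta_rot": [0,0,0],"jaw": 0},
    {"translation": [0,0,2.1],"delta_rot": [0,0,0],"jaw": 0},
    {"translation": [0,0,2.5],"delta_rot": [0,0,0],"jaw": 0},
    {"translation": [0,0,2.9],"delta_rot": [0,0,0],"jaw": 0},
    {"translation": [0,0,3.3],"delta_rot": [0,0,0],"jaw": 0},
    {"translation": [0,0,3.5],"delta_rot": [0,0,0],"jaw": 0},
  ],
)

```text
time: 2.5
tool_pos: [0.6209, 0.1695, 0.2]
tool_rot: [0.0, 0.113, 0.994, 0.0]
contact_force: [-0.6, 1.7, 2.3]
gripper_width: -0.003
grasp_force: 1.0
```

>>> send_rows(
  steps=[
    {"translation": [0,0,0.2],"delta_rot": [0,0,0],"jaw": 0},
    {"translation": [0,0,0.4],"delta_rot": [0,0,0],"jaw": 0},
    {"translation": [0,0,0.6],"delta_rot": [0,0,0],"jaw": 0},
    {"translation": [0,0,0.7],"delta_rot": [0,0,0],"jaw": 0},
    {"translation": [0,0,0.8],"delta_rot": [0,0,0],"jaw": 0},
    {"translation": [0,0,0.8],"delta_rot": [0,0,0],"jaw": 0},
    {"translation": [0,0,0.8],"delta_rot": [0,0,0],"jaw": 0},
    {"translation": [0,0,0.8],"delta_rot": [0,0,0],"jaw": 0},
  ],
)

```text
time: 3.3
tool_pos: [0.6208, 0.1691, 0.1922]
tool_rot: [0.0, 0.113, 0.994, -0.0]
contact_force: [-0.1, 0.1, 1.0]
gripper_width: 0.005
grasp_force: 0.5
```

>>> send_rows(
  steps=[
    {"translation": [0,0,0.1],"delta_rot": [0,0,0],"jaw": 0},
    {"translation": [0,0,0.2],"delta_rot": [0,0,0],"jaw": 0},
    {"translation": [0,0,0.3],"delta_rot": [0,0,0],"jaw": 0},
    {"translation": [0,0,0.4],"delta_rot": [0,0,0],"jaw": 0},
    {"translation": [0,0,0.5],"delta_rot": [0,0,0],"jaw": 0},
    {"translation": [0,0,0.6],"delta_rot": [0,0,0],"jaw": 0},
    {"translation": [0,0,0.7],"delta_rot": [0,0,0],"jaw": 0},
    {"translation": [0,0,0.8],"delta_rot": [0,0,0],"jaw": 0},
  ],
)

```text
time: 4.1
tool_pos: [0.6208, 0.1691, 0.1842]
tool_rot: [0.0, 0.113, 0.994, -0.0]
contact_force: [0.2, -2.2, 2.1]
gripper_width: -0.001
grasp_force: 1.0
```

>>> send_rows(
  steps=[
    {"translation": [0,0,0.3],"delta_rot": [0,0,0],"jaw": 0},
    {"translation": [0,0,0.6],"delta_rot": [0,0,0],"jaw": 0},
    {"translation": [0,0,0.8],"delta_rot": [0,0,0],"jaw": 0},
    {"translation": [0,0,1.0],"delta_rot": [0,0,0],"jaw": 0},
    {"translation": [0,0,1.1],"delta_rot": [0,0,0],"jaw": 0},
    {"translation": [0,0,1.2],"delta_rot": [0,0,0],"jaw": 0},
    {"translation": [0,0,1.25],"delta_rot": [0,0,0],"jaw": 0},
    {"translation": [0,0,1.3],"delta_rot": [0,0,0],"jaw": 0},
  ],
)

```text
time: 4.9
tool_pos: [0.6208, 0.1693, 0.172]
tool_rot: [0.0, 0.113, 0.994, -0.0]
contact_force: [-1.4, -1.2, 6.6]
gripper_width: -0.001
grasp_force: 3.2
```

>>> send_rows(
  steps=[
    {"translation": [0,0,0.1],"delta_rot": [0,0,0],"jaw": 0},
    {"translation": [0,0,0.1],"delta_rot": [0,0,0],"jaw": 0},
    {"translation": [0,0,0.1],"delta_rot": [0,0,0],"jaw": 0},
    {"translation": [0,0,-1.0],"delta_rot": [0,0,0],"jaw": 0},
    {"translation": [0,0,-4],"delta_rot": [0,0,0],"jaw": 0},
    {"translation": [0,0,-7.4],"delta_rot": [0,0,0],"jaw": 0},
    {"translation": [0,0,-7.4],"delta_rot": [0,0,0],"jaw": 0},
    {"translation": [0,0,-7.4],"delta_rot": [0,0,0],"jaw": 0},
  ],
)

```text
time: 5.7
tool_pos: [0.6211, 0.1697, 0.2464]
tool_rot: [0.001, 0.113, 0.994, 0.001]
contact_force: [-0.3, -0.6, -1.2]
gripper_width: 0.002
grasp_force: 0.0
```

Run:
```python
from h import *; from plant import state,grab_frame
s=state(); print(s["tool_pos"],go(s,[.598,.004,.235]))
f=grab_frame("scene");P=cloud(f);H,S,V=cv2.split(cv2.cvtColor(f["pixels"],cv2.COLOR_BGR2HSV))
for b,a,c in blobs((H>100)&(H<130)&(S>120)&(V>40)&(P[...,2]>.14)&(P[...,2]<.24),60): print(a,np.median(P[b],0),np.percentile(P[b][:,2],90))
```

```text
[0.62111497 0.16974323 0.24639546] (array([ -1.45, -16.67,   1.12]), array([0.001, 0.002, 0.   ]))
341 [ 0.64412262 -0.17264894  0.21006974] 0.21232378818098951
275 [0.59926761 0.00540033 0.2051954 ] 0.20711095835870366
334 [0.62341418 0.16839715 0.15801222] 0.16008813427764135
```

>>> send_rows(
  steps=[
    {"translation": [-1.45,-16.7,0],"delta_rot": [0,0,0],"jaw": 0},
    {"translation": [-1.45,-16.7,0],"delta_rot": [0,0,0],"jaw": 0},
    {"translation": [-1.45,-16.7,0],"delta_rot": [0,0,0],"jaw": 0},
    {"translation": [-1.45,-16.7,0],"delta_rot": [0,0,0],"jaw": 0},
    {"translation": [-1.45,-16.7,0.6],"delta_rot": [0,0,0],"jaw": 0},
    {"translation": [-1.45,-16.7,1.2],"delta_rot": [0,0,0],"jaw": 0},
    {"translation": [-1.45,-16.7,1.8],"delta_rot": [0,0,0],"jaw": 0},
    {"translation": [-1.45,-16.7,2.2],"delta_rot": [0,0,0],"jaw": 0},
  ],
)

```text
time: 6.55
tool_pos: [0.5971, 0.0048, 0.2217]
tool_rot: [-0.001, 0.112, 0.994, 0.0]
contact_force: [0.0, 0.3, -0.5]
gripper_width: -0.0
grasp_force: 0.0
```

>>> send_rows(
  steps=[
    {"translation": [0,0,0.5],"delta_rot": [0,0,0],"jaw": 0},
    {"translation": [0,0,1.0],"delta_rot": [0,0,0],"jaw": 0},
    {"translation": [0,0,1.4],"delta_rot": [0,0,0],"jaw": 0},
    {"translation": [0,0,1.8],"delta_rot": [0,0,0],"jaw": 0},
    {"translation": [0,0,2.1],"delta_rot": [0,0,0],"jaw": 0},
    {"translation": [0,0,2.4],"delta_rot": [0,0,0],"jaw": 0},
    {"translation": [0,0,2.6],"delta_rot": [0,0,0],"jaw": 0},
    {"translation": [0,0,2.8],"delta_rot": [0,0,0],"jaw": 0},
  ],
)

```text
time: 7.35
tool_pos: [0.5978, 0.0032, 0.1955]
tool_rot: [0.0, 0.113, 0.994, 0.0]
contact_force: [-0.4, 1.3, 3.6]
gripper_width: 0.002
grasp_force: 1.8
```

>>> send_rows(
  steps=[
    {"translation": [0,0,0.1],"delta_rot": [0,0,0],"jaw": 0},
    {"translation": [0,0,0.15],"delta_rot": [0,0,0],"jaw": 0},
    {"translation": [0,0,0.2],"delta_rot": [0,0,0],"jaw": 0},
    {"translation": [0,0,0.25],"delta_rot": [0,0,0],"jaw": 0},
    {"translation": [0,0,0.3],"delta_rot": [0,0,0],"jaw": 0},
    {"translation": [0,0,0.35],"delta_rot": [0,0,0],"jaw": 0},
    {"translation": [0,0,0.4],"delta_rot": [0,0,0],"jaw": 0},
    {"translation": [0,0,0.45],"delta_rot": [0,0,0],"jaw": 0},
  ],
)

```text
time: 8.15
tool_pos: [0.5978, 0.0032, 0.192]
tool_rot: [0.0, 0.113, 0.994, -0.0]
contact_force: [-1.0, 1.6, 7.5]
gripper_width: 0.003
grasp_force: 3.8
```

>>> send_rows(
  steps=[
    {"translation": [0,0,0.05],"delta_rot": [0,0,0],"jaw": 0},
    {"translation": [0,0,0.1],"delta_rot": [0,0,0],"jaw": 0},
    {"translation": [0,0,0.15],"delta_rot": [0,0,0],"jaw": 0},
    {"translation": [0,0,0.2],"delta_rot": [0,0,0],"jaw": 0},
    {"translation": [0,0,0.2],"delta_rot": [0,0,0],"jaw": 0},
    {"translation": [0,0,0.2],"delta_rot": [0,0,0],"jaw": 0},
    {"translation": [0,0,0.2],"delta_rot": [0,0,0],"jaw": 0},
    {"translation": [0,0,0.2],"delta_rot": [0,0,0],"jaw": 0},
  ],
)

```text
time: 8.95
tool_pos: [0.5978, 0.0032, 0.1905]
tool_rot: [0.0, 0.113, 0.994, -0.0]
contact_force: [-4.1, 2.3, 7.7]
gripper_width: 0.003
grasp_force: 4.3
```

>>> send_rows(
  steps=[
    {"translation": [0,0,-1.5],"delta_rot": [0,0,0],"jaw": 0},
    {"translation": [0,0,-4],"delta_rot": [0,0,0],"jaw": 0},
    {"translation": [0,0,-5.7],"delta_rot": [0,0,0],"jaw": 0},
    {"translation": [-8.2,-16.4,-5.7],"delta_rot": [0,0,0],"jaw": 0},
    {"translation": [-8.2,-16.4,-5.7],"delta_rot": [0,0,0],"jaw": 0},
    {"translation": [-8.2,-16.4,-5.7],"delta_rot": [0,0,0],"jaw": 0},
    {"translation": [-8.2,-16.4,-5.7],"delta_rot": [0,0,0],"jaw": 0},
    {"translation": [-8.2,-16.4,-5.0],"delta_rot": [0,0,0],"jaw": 0},
  ],
)

```text
time: 9.75
tool_pos: [0.6414, -0.1796, 0.2398]
tool_rot: [0.001, 0.115, 0.993, -0.001]
contact_force: [-0.5, -0.6, 0.4]
gripper_width: 0.001
grasp_force: 0.0
```

>>> send_rows(
  steps=[
    {"translation": [0,0,0.6],"delta_rot": [0,0,0],"jaw": 0},
    {"translation": [0,0,1.2],"delta_rot": [0,0,0],"jaw": 0},
    {"translation": [0,0,1.7],"delta_rot": [0,0,0],"jaw": 0},
    {"translation": [0,0,2.2],"delta_rot": [0,0,0],"jaw": 0},
    {"translation": [0,0,2.7],"delta_rot": [0,0,0],"jaw": 0},
    {"translation": [0,0,3.2],"delta_rot": [0,0,0],"jaw": 0},
    {"translation": [0,0,3.7],"delta_rot": [0,0,0],"jaw": 0},
    {"translation": [0,0,4.2],"delta_rot": [0,0,0],"jaw": 0},
  ],
)

```text
time: 10.55
tool_pos: [0.641, -0.1746, 0.1966]
tool_rot: [0.0, 0.113, 0.994, 0.0]
contact_force: [0.8, 1.8, 2.0]
gripper_width: -0.003
grasp_force: 1.1
```

>>> send_rows(
  steps=[
    {"translation": [0,0,0.5],"delta_rot": [0,0,0],"jaw": 0},
    {"translation": [0,0,1.0],"delta_rot": [0,0,0],"jaw": 0},
    {"translation": [0,0,1.4],"delta_rot": [0,0,0],"jaw": 0},
    {"translation": [0,0,1.8],"delta_rot": [0,0,0],"jaw": 0},
    {"translation": [0,0,2.1],"delta_rot": [0,0,0],"jaw": 0},
    {"translation": [0,0,2.3],"delta_rot": [0,0,0],"jaw": 0},
    {"translation": [0,0,2.45],"delta_rot": [0,0,0],"jaw": 0},
    {"translation": [0,0,2.55],"delta_rot": [0,0,0],"jaw": 0},
  ],
)

```text
time: 11.35
tool_pos: [0.6409, -0.175, 0.1721]
tool_rot: [0.0, 0.113, 0.994, -0.0]
contact_force: [-0.9, 0.4, 6.7]
gripper_width: -0.0
grasp_force: 3.3
```

>>> send_rows(
  steps=[
    {"translation": [0,0,0.05],"delta_rot": [0,0,0],"jaw": 0},
    {"translation": [0,0,0.1],"delta_rot": [0,0,0],"jaw": 0},
    {"translation": [0,0,0.1],"delta_rot": [0,0,0],"jaw": 0},
    {"translation": [0,0,0.1],"delta_rot": [0,0,0],"jaw": 0},
    {"translation": [0,0,0.1],"delta_rot": [0,0,0],"jaw": 0},
    {"translation": [0,0,0.1],"delta_rot": [0,0,0],"jaw": 0},
    {"translation": [0,0,0.1],"delta_rot": [0,0,0],"jaw": 0},
    {"translation": [0,0,0.1],"delta_rot": [0,0,0],"jaw": 0},
  ],
)

```text
time: 12.15
tool_pos: [0.6409, -0.175, 0.172]
tool_rot: [0.0, 0.113, 0.994, -0.0]
contact_force: [-2.4, 2.2, 7.2]
gripper_width: 0.002
grasp_force: 3.6
```

>>> send_rows(
  steps=[
    {"translation": [0,0,-1.5],"delta_rot": [0,0,0],"jaw": 0},
    {"translation": [0,0,-6.5],"delta_rot": [0,0,0],"jaw": 0},
    {"translation": [0,0,-11],"delta_rot": [0,0,0],"jaw": 0},
    {"translation": [18,12,-12],"delta_rot": [0,0,0],"jaw": 0},
    {"translation": [18,12,-12],"delta_rot": [0,0,0],"jaw": 0},
    {"translation": [18,12,-12],"delta_rot": [0,0,0],"jaw": 8.5},
    {"translation": [18,12,-12],"delta_rot": [0,0,0],"jaw": 8.5},
    {"translation": [18,12,-12],"delta_rot": [0,0,0],"jaw": 8.5},
  ],
)

```text
time: 12.95
tool_pos: [0.4897, -0.0156, 0.2909]
tool_rot: [0.0, 0.112, 0.994, -0.0]
contact_force: [-0.2, -0.4, -0.4]
gripper_width: 0.505
grasp_force: 0.0
```

Run:
```python
from h import *; from plant import state,grab_frame
f=grab_frame("wrist"); cv2.imwrite("pics/w1.png",f["pixels"]); np.savez("w1.npz",**f); s=state(); print(s["tool_pos"],s["joint_pos"]); print(cam(f)[1],cam(f)[0][2])
f=grab_frame("scene");P=cloud(f);H,S,V=cv2.split(cv2.cvtColor(f["pixels"],cv2.COLOR_BGR2HSV))
for b,a,c in blobs((H>100)&(H<130)&(S>120)&(V>40)&(P[...,2]>.14)&(P[...,2]<.24),60): print(a,np.median(P[b],0),np.percentile(P[b][:,2],90))
```

```text
[ 0.48952518 -0.0150238   0.29120626] [-1.82981627e-01 -3.02428681e-01  1.86117185e+00  3.84624485e-04
  1.58256248e+00 -1.53070904e+00]
[0.41473739 0.00168071 0.42011723] [ 0.29642944 -0.06761111 -0.95265856]
250 [ 0.64270943 -0.17465013  0.15782505] 0.15991492400179896
285 [0.59953739 0.00519631 0.1804578 ] 0.1825348396682936
333 [0.62364794 0.16828578 0.15790364] 0.16002022806766883
```

View pics/w1.png

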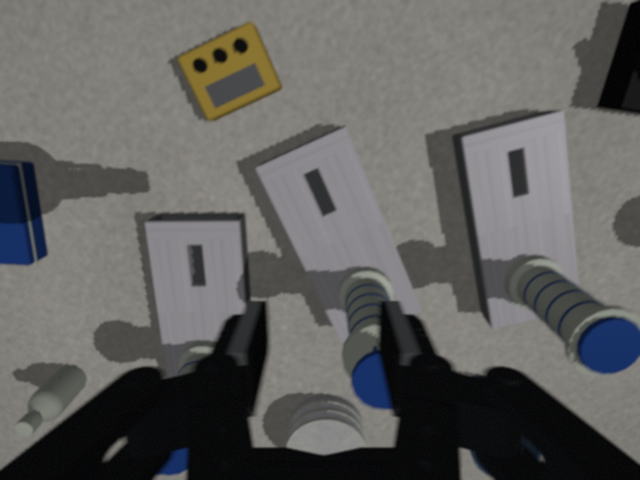

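Wrist view: B's slot is at (320,191), its stand is tilted, the timer is at (230,70), and plate B is at (372,380), part way down. B is the blocked one.

```bash
cat >> h.py <<'E'
def slot(f,g=(.489,-.018)):
    P=cloud(f); near=np.hypot(P[...,0]-g[0],P[...,1]-g[1])<.05
    V=f["pixels"].max(2)
    out=[]
    for nm,m in(("depth",near&(P[...,2]<.029)),("dark",near&(V<.6*np.median(V[near&(abs(P[...,2]-.035)<.004)])))):
        b=[x for x in blobs(m,25)]
        b=[x for x in b if np.hypot(*(plane(f,x[2],.035)[0][:2]-g))<.015]
        if not b: continue
        b=max(b,key=lambda x:x[1]); w=plane(f,np.argwhere(b[0])[:,::-1],.035)[:,:2]*1000
        r=cv2.minAreaRect(w.astype(np.float32)); out.append((nm,b[1],np.round(r[0],1),np.round(r[1],1),round(r[2],1)))
    # deck face
    n=np.hypot(P[...,0]-.545,P[...,1]+.007)<.14
    for x in blobs(n&(abs(P[...,2]-.0355)<.005),300):
        w=plane(f,np.argwhere(x[0])[:,::-1],.035)[:,:2]*1000
        r=cv2.minAreaRect(w.astype(np.float32)); out.append(("deck",x[1],np.round(r[0],1),np.round(r[1],1),round(r[2],1)))
    return out
E
python3 - <<'E'
from h import *; from plant import state
for n in("top0","scene0","w1"):
    for o in slot(dict(np.load(n+".npz"))): print(n,*o)
s=state(); print(go(s,[.46,.315,.33],None))
E
```

```text
top0 depth 152 [488.3 -19.2] [43.2 14.6] 11.4
top0 dark 140 [489.8 -19.3] [42.1 13.8] 11.5
top0 deck 3088 [542.6  -8.5] [200.3  90. ] 11.1
top0 deck 814 [ 552.8 -131.6] [ 37.9 120.1] 78.0
scene0 depth 69 [490.3 -13.1] [40.  16.3] 12.8
scene0 dark 57 [488.8 -16.8] [38.7 12.3] 11.3
scene0 deck 543 [ 557.4 -129.1] [ 45.9 128.4] 79.5
scene0 deck 1598 [545.4  -3.9] [204.8  91.6] 11.2
w1 depth 694 [488.9 -18.8] [42.6 14.4] 11.2
w1 dark 632 [488.5 -18.3] [42.7 13.1] 10.9
w1 deck 14352 [543.5  -8.4] [200.6  90.1] 11.1
w1 deck 1463 [540.2 125. ] [121.9  16.1] 2.1
w1 deck 3254 [ 543.  -129.2] [ 40.  100.3] 78.3
(array([10.36, 31.63, -3.91]), array([-0.001,  0.002, -0.   ]))
```

>>> send_rows(
  steps=[
    {"translation": [10.4,31.6,0],"delta_rot": [0,0,0],"jaw": 8.5},
    {"translation": [10.4,31.6,0],"delta_rot": [0,0,0],"jaw": 8.5},
    {"translation": [10.4,31.6,0],"delta_rot": [0,0,0],"jaw": 8.5},
    {"translation": [10.4,31.6,0],"delta_rot": [0,0,0],"jaw": 8.5},
    {"translation": [10.4,31.6,0],"delta_rot": [0,0,0],"jaw": 8.5},
    {"translation": [10.4,31.6,0],"delta_rot": [0,0,0],"jaw": 8.5},
    {"translation": [10.4,31.6,0],"delta_rot": [0,0,0],"jaw": 8.5},
    {"translation": [10.4,31.6,0],"delta_rot": [0,0,0],"jaw": 8.5},
  ],
)

```text
time: 13.85
tool_pos: [0.4618, 0.3164, 0.2898]
tool_rot: [-0.0, 0.111, 0.994, -0.0]
contact_force: [0.1, -1.0, 0.1]
gripper_width: 0.995
grasp_force: 0.0
```

Run:
```python
from h import *; from plant import state,grab_frame
f=grab_frame("wrist"); cv2.imwrite("pics/w2.png",f["pixels"]); np.savez("w2.npz",**f); s=state(); print(s["tool_pos"],s["joint_pos"])
P=cloud(f); H,S,V=cv2.split(cv2.cvtColor(f["pixels"],cv2.COLOR_BGR2HSV))
red=((H<8)|(H>172))&(S>130)&(V>30)&(np.hypot(P[...,0]-.455,P[...,1]-.31)<.09)
print(red.sum(),np.percentile(P[red][:,2],[5,50,95,99]))
zt=np.percentile(P[red][:,2],97)
for nm,m,z in(("paddle top",red&(P[...,2]>zt-.006),.0995),("collar",red&(abs(P[...,2]-.04)<.006),.040)):
    m=cv2.morphologyEx(m.astype(np.uint8),cv2.MORPH_OPEN,np.ones((3,3)))
    w=plane(f,np.argwhere(m>0)[:,::-1],z)[:,:2]*1000
    r=cv2.minAreaRect(w.astype(np.float32)); print(nm,m.sum(),np.median(P[m>0],0),np.round(r[0],1),np.round(r[1],1),r[2])
m=(V<45)&(abs(P[...,2]-.035)<.005)&(np.hypot(P[...,0]-.455,P[...,1]-.31)<.09)
w=plane(f,np.argwhere(m)[:,::-1],.035)[:,:2]*1000; print("park",cv2.minAreaRect(w.astype(np.float32)))
```

```text
[0.46210168 0.31460618 0.28978991] [ 4.65050083e-01 -1.26599653e-01  1.71381049e+00 -9.14943328e-04
  1.55548274e+00 -8.82166027e-01]
2850 [0.03595764 0.04128605 0.09617079 0.09704526]
paddle top 886 [0.44693406 0.31385402 0.09519964] [446.6 314.2] [39.2 13.9] 17.313037872314453
collar 1630 [0.44420025 0.31956961 0.04045297] [446.6 313. ] [50.6 53.7] 5.282397270202637
park ((447.2225341796875, 312.88824462890625), (88.03485870361328, 89.70799255371094), 69.38557434082031)
```

View pics/w2.png

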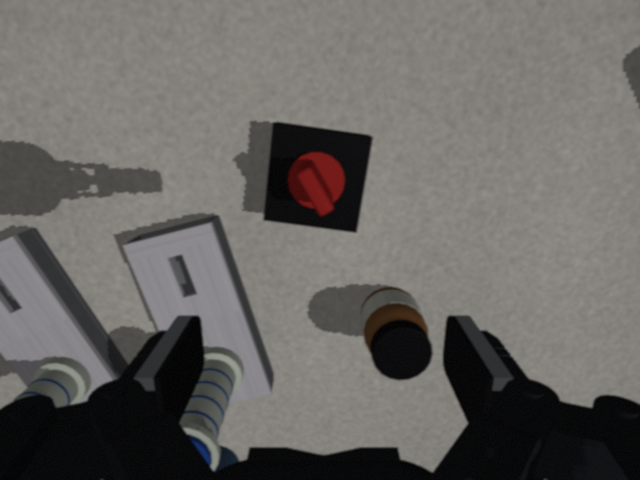

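Wrist view: the key's collar is at (317,182) with the paddle aslant, and the jar is at (400,350), well clear.

Run:
```python
from h import *; from plant import state
f=dict(np.load("w2.npz")); P=cloud(f); H,S,V=cv2.split(cv2.cvtColor(f["pixels"],cv2.COLOR_BGR2HSV))
red=((H<8)|(H>172))&(S>130)&(V>30)&(P[...,2]>.091)&(np.hypot(P[...,0]-.455,P[...,1]-.31)<.09)
w=plane(f,np.argwhere(red)[:,::-1],.095)[:,:2]*1000
C=np.cov(w.T); e,v=np.linalg.eigh(C); print(w.mean(0),np.degrees(np.arctan2(v[1,1],v[0,1])),cv2.minAreaRect(w.astype(np.float32)))
s=state(); print(go(s,[.4472,.3138,.15],np.radians(17.3)))
```

```text
[447.02431587 313.88261301] -163.25797430117623 ((443.41888427734375, 317.8800354003906), (42.45492172241211, 35.60992431640625), 30.80968475341797)
(array([ 1.43, -0.39, 13.98]), array([-0.001, -0.001, -0.526]))
```

>>> send_rows(
  steps=[
    {"translation": [1.4,-0.4,0],"delta_rot": [0,0,-0.52],"jaw": 5},
    {"translation": [1.4,-0.4,2],"delta_rot": [0,0,-0.52],"jaw": 5},
    {"translation": [1.4,-0.4,6],"delta_rot": [0,0,-0.52],"jaw": 5},
    {"translation": [1.4,-0.4,10],"delta_rot": [0,0,-0.52],"jaw": 5},
    {"translation": [1.4,-0.4,14],"delta_rot": [0,0,-0.52],"jaw": 5},
    {"translation": [1.4,-0.4,14],"delta_rot": [0,0,-0.52],"jaw": 5},
    {"translation": [1.4,-0.4,14],"delta_rot": [0,0,-0.52],"jaw": 5},
    {"translation": [1.4,-0.4,14],"delta_rot": [0,0,-0.52],"jaw": 5},
  ],
)

```text
time: 14.7
tool_pos: [0.4491, 0.313, 0.1534]
tool_rot: [0.002, -0.146, 0.989, 0.001]
contact_force: [0.3, 0.1, 0.9]
gripper_width: 0.585
grasp_force: 0.0
```

Run:
```python
from h import *; from plant import state
s=state(); print(s["tool_pos"],go(s,[.4472,.3138,.067],np.radians(17)))
```

```text
[0.4491067  0.31303127 0.15340366] (array([0.2 , 0.12, 8.64]), array([ 0.001,  0.005, -0.004]))
```

>>> send_rows(
  steps=[
    {"translation": [0,0,1],"delta_rot": [0,0,0],"jaw": 5},
    {"translation": [0,0,3],"delta_rot": [0,0,0],"jaw": 5},
    {"translation": [0,0,5],"delta_rot": [0,0,0],"jaw": 5},
    {"translation": [0,0,7],"delta_rot": [0,0,0],"jaw": 5},
    {"translation": [0,0,8],"delta_rot": [0,0,0],"jaw": 5},
    {"translation": [0,0,8.3],"delta_rot": [0,0,0],"jaw": 5},
    {"translation": [0,0,8.3],"delta_rot": [0,0,0],"jaw": 5},
    {"translation": [0,0,8.3],"delta_rot": [0,0,0],"jaw": 5},
  ],
)

```text
time: 15.5
tool_pos: [0.4479, 0.3133, 0.0687]
tool_rot: [0.001, -0.147, 0.989, 0.0]
contact_force: [0.2, 0.4, 0.2]
gripper_width: 0.586
grasp_force: 0.0
```

>>> send_rows(
  steps=[
    {"translation": [0,0,0],"delta_rot": [0,0,0],"jaw": 2},
    {"translation": [0,0,0],"delta_rot": [0,0,0],"jaw": 1},
    {"translation": [0,0,0],"delta_rot": [0,0,0],"jaw": 0.5},
    {"translation": [0,0,0],"delta_rot": [0,0,0],"jaw": 0.5},
    {"translation": [0,0,0],"delta_rot": [0,0,0],"jaw": 0.5},
    {"translation": [0,0,0],"delta_rot": [0,0,0],"jaw": 0.5},
    {"translation": [0,0,0],"delta_rot": [0,0,0],"jaw": 0.5},
    {"translation": [0,0,0],"delta_rot": [0,0,0],"jaw": 0.5},
  ],
)

```text
time: 16.3
tool_pos: [0.4475, 0.3131, 0.0681]
tool_rot: [0.001, -0.147, 0.989, 0.0]
contact_force: [-1.1, 0.0, 5.5]
gripper_width: 0.157
grasp_force: 59.1
```

Run:
```python
from h import *; from plant import state
s=state(); print(s); print(go(s,[.4472,.3138,.067],np.radians(17)))
```

```text
{'time': 16.3, 'joint_pos': array([ 4.74223556e-01,  4.52456106e-02,  1.93462858e+00, -3.97308925e-05,
        1.16055557e+00, -1.39079475e+00]), 'joint_vel': array([-1.48282319e-04,  9.58375137e-04,  4.41476284e-04,  1.74402328e-03,
        7.96141346e-05,  2.31565264e-04]), 'joint_efforts': array([-8.47021979e-02, -3.14936721e+01, -2.98095918e+01,  4.61594341e-02,
       -1.58990887e-01,  1.63076966e-03]), 'tool_pos': array([0.44751377, 0.3130976 , 0.06806427]), 'tool_rot': array([ 5.56467209e-04, -1.46588747e-01,  9.89197352e-01,  1.69568313e-04]), 'contact_force': array([-1.06999527,  0.02554769,  5.53676174]), 'ft_torque': array([-0.12013873,  0.07391214, -0.02878981]), 'grasp_force': 59.14167881011963, 'gripper_width': 0.1572320733105808}
(array([0.01, 0.08, 0.11]), array([ 0.   ,  0.001, -0.002]))
```

>>> send_rows(
  steps=[
    {"translation": [0,0,-1],"delta_rot": [0,0,0],"jaw": 0.5},
    {"translation": [0,0,-3],"delta_rot": [0,0,0],"jaw": 0.5},
    {"translation": [0,0,-5],"delta_rot": [0,0,0],"jaw": 0.5},
    {"translation": [0,0,-7],"delta_rot": [0,0,0],"jaw": 0.5},
    {"translation": [0,0,-9],"delta_rot": [0,0,0],"jaw": 0.5},
    {"translation": [0,0,-10],"delta_rot": [0,0,0],"jaw": 0.5},
    {"translation": [0,0,-10],"delta_rot": [0,0,0],"jaw": 0.5},
    {"translation": [0,0,-10],"delta_rot": [0,0,0],"jaw": 0.5},
  ],
)

```text
time: 17.1
tool_pos: [0.4465, 0.3126, 0.1663]
tool_rot: [-0.001, -0.147, 0.989, -0.0]
contact_force: [-0.4, -0.1, -0.5]
gripper_width: 0.161
grasp_force: 58.4
```

Run:
```python
from h import *; from plant import state
s=state(); print(s["tool_pos"],s["grasp_force"],go(s,[.489,-.0189,.168],np.radians(11.1)))
```

```text
[0.44650005 0.31255202 0.16634608] 58.398810625076294 (array([  5.54, -32.95,  -0.15]), array([-0.   , -0.001,  0.1  ]))
```

>>> send_rows(
  steps=[
    {"translation": [0.5,-3,0],"delta_rot": [0,0,0.01],"jaw": 0.5},
    {"translation": [1.2,-7,0],"delta_rot": [0,0,0.02],"jaw": 0.5},
    {"translation": [1.9,-11.5,0],"delta_rot": [0,0,0.04],"jaw": 0.5},
    {"translation": [2.7,-16,0],"delta_rot": [0,0,0.05],"jaw": 0.5},
    {"translation": [3.5,-20.5,0],"delta_rot": [0,0,0.07],"jaw": 0.5},
    {"translation": [4.2,-25,0],"delta_rot": [0,0,0.08],"jaw": 0.5},
    {"translation": [4.9,-29,0],"delta_rot": [0,0,0.1],"jaw": 0.5},
    {"translation": [5.4,-32,0],"delta_rot": [0,0,0.1],"jaw": 0.5},
  ],
)

```text
time: 17.9
tool_pos: [0.4871, -0.0112, 0.1655]
tool_rot: [-0.001, -0.096, 0.995, 0.0]
contact_force: [0.5, 1.2, -0.8]
gripper_width: 0.154
grasp_force: 58.8
```

>>> send_rows(
  steps=[
    {"translation": [0.1,-0.9,0],"delta_rot": [0,0,0],"jaw": 0.5},
    {"translation": [0.1,-0.9,0],"delta_rot": [0,0,0],"jaw": 0.5},
    {"translation": [0.1,-0.9,2],"delta_rot": [0,0,0],"jaw": 0.5},
    {"translation": [0.1,-0.9,4],"delta_rot": [0,0,0],"jaw": 0.5},
    {"translation": [0.1,-0.9,5],"delta_rot": [0,0,0],"jaw": 0.5},
    {"translation": [0.1,-0.9,5.5],"delta_rot": [0,0,0],"jaw": 0.5},
    {"translation": [0.1,-0.9,5.5],"delta_rot": [0,0,0],"jaw": 0.5},
    {"translation": [0.1,-0.9,5.5],"delta_rot": [0,0,0],"jaw": 0.5},
  ],
)

```text
time: 18.7
tool_pos: [0.4894, -0.0178, 0.113]
tool_rot: [0.001, -0.097, 0.995, -0.0]
contact_force: [-0.3, -0.5, -0.6]
gripper_width: 0.158
grasp_force: 58.8
```

Run:
```python
from h import *; from plant import state,grab_frame
s=state(); print(s["tool_pos"],s["joint_pos"],go(s,[.489,-.0189,.113],np.radians(11.1)))
im=[]
for n in("wrist","top","scene"):
    f=grab_frame(n); np.savez(n[0]+"3.npz",**f); P=cloud(f)
    if n=="top": print(slot(f))
    H,S,V=cv2.split(cv2.cvtColor(f["pixels"],cv2.COLOR_BGR2HSV))
    red=((H<8)|(H>172))&(S>130)&(V>30)&(np.hypot(P[...,0]-.489,P[...,1]+.019)<.07)&(P[...,2]>.045)
    p=P[red]; print(n,len(p),p.mean(0) if len(p) else "",np.percentile(p[:,2],[2,98]) if len(p) else "")
    c=(320,200) if n=="wrist" else np.argwhere(red).mean(0)[::-1].astype(int) if len(p) else (320,240)
    h=(160,120) if n=="wrist" else (50,50)
    x0=max(c[0]-h[0],0);y0=max(c[1]-h[1],0)
    im.append(cv2.resize(f["pixels"][y0:y0+2*h[1],x0:x0+2*h[0]],(400,400) if n!="wrist" else (533,400))); print(n,x0,y0)
cv2.imwrite("pics/c3.png",cv2.resize(np.hstack(im),(800,240)))
```

```text
[ 0.48938604 -0.01778074  0.11302804] [-1.88478470e-01 -1.55612690e-01  2.04281172e+00  1.09949594e-04
  1.25330720e+00 -1.95409981e+00] (array([ 0.06, -0.1 ,  0.  ]), array([-0.   ,  0.001,  0.001]))
wrist 12611 [ 0.48093512 -0.01969354  0.11569521] [0.0844768  0.14135515]
wrist 160 80
[('deck', np.int32(720), array([ 553.3, -130.4]), array([ 34.8, 122.8]), 85.4), ('deck', np.int32(484), array([454.7, -18.2]), array([87.2, 40.3]), 84.6)]
top 4046 [ 0.48438065 -0.01751346  0.41564207] [0.39177808 0.43769362]
top 294 219
scene 2448 [ 0.49470642 -0.01731594  0.37386737] [0.08415785 0.43613681]
scene 293 96
```

View pics/c3.png

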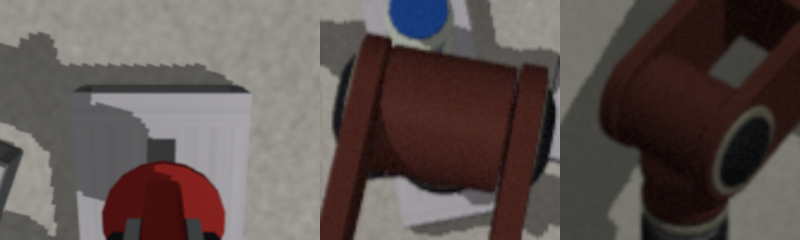

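The crop shows the collar held over the slot, whose outer end peeks out just beyond the collar, on the paddle's line. The arm blocks the other two views. I'll check the fit numerically.

Run:
```python
from h import *
f=dict(np.load("w3.npz")); P=cloud(f); H,S,V=cv2.split(cv2.cvtColor(f["pixels"],cv2.COLOR_BGR2HSV))
red=((H<8)|(H>172))&(S>130)&(V>30)&(np.hypot(P[...,0]-.489,P[...,1]+.019)<.07)
col=red&(abs(P[...,2]-.085)<.004); print(col.sum(),np.median(P[col][:,2]))
cn=max(cv2.findContours(red.astype(np.uint8),0,cv2.CHAIN_APPROX_NONE)[0],key=len)[:,0]
w=plane(f,cn,.085)[:,:2]*1000
w=w[w[:,0]<486]  # outer rim, camera side: top edge near camera? use far/near arc
from scipy.optimize import least_squares
for z in(.085,.080):
    w=plane(f,cn,z)[:,:2]*1000; w=w[w[:,0]<485]
    r=least_squares(lambda c:np.hypot(*(w-c).T)-26,[489,-19],loss="soft_l1"); print("collar",z,r.x,np.abs(r.fun).mean(),len(w))
pt=red&(P[...,2]>.105)&(P[...,2]<.145); 
t=red&(P[...,2]>.137); q=plane(f,np.argwhere(t)[:,::-1],.1405)[:,:2]*1000
print("paddle top",t.sum(),cv2.minAreaRect(q.astype(np.float32)) if t.sum()>20 else "")
print(slot(f))
# slot outer end line
d=(V<75)&(abs(P[...,0]-.475)<.03)&(abs(P[...,1]+.02)<.02)&(P[...,2]<.03)
w=plane(f,np.argwhere(d)[:,::-1],.035)[:,:2]*1000
u=np.array([np.cos(.194),np.sin(.194)]); n=np.array([-u[1],u[0]]); r=w-[489,-18.9]
print("slot along",np.percentile(r@u,[0,2]), "across",np.percentile(r@n,[2,98]),len(w))
```

```text
4562 0.08558676411890553
collar 0.085 [490.17103269 -18.31841743] 0.3821241582503675 151
collar 0.08 [491.57129297 -17.8362935 ] 0.21589868663021816 141
paddle top 5482 ((488.0111389160156, -18.34669303894043), (40.50899124145508, 13.907119750976562), 11.144676208496094)
[('deck', np.int32(17904), array([499.5, -17.1]), array([111.8,  90.3]), 11.2), ('deck', np.int32(11048), array([ 551.9, -131.6]), array([ 40.2, 121.1]), 77.9), ('deck', np.int32(3008), array([519.9, 123.6]), array([85.1, 18.9]), 2.1)]
slot along [-49.13172368 -48.64084509] across [-10.18746512   8.58952246] 849
```

>>> send_rows(
  steps=[
    {"translation": [0.05,-0.1,0],"delta_rot": [0,0,0],"jaw": 0.5},
    {"translation": [0.05,-0.1,0.5],"delta_rot": [0,0,0],"jaw": 0.5},
    {"translation": [0.05,-0.1,1.2],"delta_rot": [0,0,0],"jaw": 0.5},
    {"translation": [0.05,-0.1,1.8],"delta_rot": [0,0,0],"jaw": 0.5},
    {"translation": [0.05,-0.1,2.2],"delta_rot": [0,0,0],"jaw": 0.5},
    {"translation": [0.05,-0.1,2.5],"delta_rot": [0,0,0],"jaw": 0.5},
    {"translation": [0.05,-0.1,2.8],"delta_rot": [0,0,0],"jaw": 0.5},
    {"translation": [0.05,-0.1,3.0],"delta_rot": [0,0,0],"jaw": 0.5},
  ],
)

```text
time: 19.65
tool_pos: [0.4885, -0.0192, 0.082]
tool_rot: [-0.0, -0.097, 0.995, 0.0]
contact_force: [-0.3, 0.1, -1.1]
gripper_width: 0.158
grasp_force: 58.8
```

>>> send_rows(
  steps=[
    {"translation": [0,0,0.3],"delta_rot": [0,0,0],"jaw": 0.5},
    {"translation": [0,0,0.6],"delta_rot": [0,0,0],"jaw": 0.5},
    {"translation": [0,0,0.8],"delta_rot": [0,0,0],"jaw": 0.5},
    {"translation": [0,0,1.0],"delta_rot": [0,0,0],"jaw": 0.5},
    {"translation": [0,0,1.15],"delta_rot": [0,0,0],"jaw": 0.5},
    {"translation": [0,0,1.25],"delta_rot": [0,0,0],"jaw": 0.5},
    {"translation": [0,0,1.35],"delta_rot": [0,0,0],"jaw": 0.5},
    {"translation": [0,0,1.4],"delta_rot": [0,0,0],"jaw": 0.5},
  ],
)

```text
time: 20.45
tool_pos: [0.4886, -0.0192, 0.0682]
tool_rot: [-0.0, -0.097, 0.995, -0.0]
contact_force: [-0.1, -0.0, -1.8]
gripper_width: 0.154
grasp_force: 58.8
```

Not yet in contact; ease down a little more.

>>> send_rows(
  steps=[
    {"translation": [0,0,0.03],"delta_rot": [0,0,0],"jaw": 0.5},
    {"translation": [0,0,0.06],"delta_rot": [0,0,0],"jaw": 0.5},
    {"translation": [0,0,0.09],"delta_rot": [0,0,0],"jaw": 0.5},
    {"translation": [0,0,0.12],"delta_rot": [0,0,0],"jaw": 0.5},
    {"translation": [0,0,0.15],"delta_rot": [0,0,0],"jaw": 0.5},
    {"translation": [0,0,0.15],"delta_rot": [0,0,0],"jaw": 0.5},
    {"translation": [0,0,0.15],"delta_rot": [0,0,0],"jaw": 0.5},
    {"translation": [0,0,0.15],"delta_rot": [0,0,0],"jaw": 0.5},
  ],
)

```text
time: 21.25
tool_pos: [0.4887, -0.0192, 0.0681]
tool_rot: [-0.0, -0.097, 0.995, 0.0]
contact_force: [-6.5, 0.5, 8.2]
gripper_width: 0.159
grasp_force: 60.1
```

>>> send_rows(
  steps=[
    {"translation": [0,0,-0.12],"delta_rot": [0,0,0],"jaw": 0.5},
    {"translation": [0,0,-0.12],"delta_rot": [0,0,0.1],"jaw": 0.5},
    {"translation": [0,0,-0.12],"delta_rot": [0,0,0.22],"jaw": 0.5},
    {"translation": [0,0,-0.12],"delta_rot": [0,0,0.34],"jaw": 0.5},
    {"translation": [0,0,-0.12],"delta_rot": [0,0,0.46],"jaw": 0.5},
    {"translation": [0,0,-0.12],"delta_rot": [0,0,0.58],"jaw": 0.5},
    {"translation": [0,0,-0.12],"delta_rot": [0,0,0.7],"jaw": 0.5},
    {"translation": [0,0,-0.12],"delta_rot": [0,0,0.8],"jaw": 0.5},
  ],
)

```text
time: 22.05
tool_pos: [0.4889, -0.0194, 0.0681]
tool_rot: [0.001, 0.3, 0.954, -0.0]
contact_force: [0.3, 0.2, 0.4]
gripper_width: 0.159
grasp_force: 59.0
```

Run:
```python
from h import *; from plant import state
s=state(); print(s["tool_pos"],s["joint_pos"],s["contact_force"],s["ft_torque"],go(s,[.4887,-.0192,.068],np.radians(101.1)))
```

```text
[ 0.48893384 -0.01939973  0.0680553 ] [-1.91681832e-01 -9.15805695e-02  2.06888454e+00 -4.00220475e-04
  1.16311013e+00 -1.15215728e+00] [0.2887308  0.18516576 0.38624338] [-0.1953698   0.04654679  0.00655119] (array([0.03, 0.  , 0.01]), array([0.001, 0.001, 0.767]))
```

>>> send_rows(
  steps=[
    {"translation": [0,0,0],"delta_rot": [0,0,0.12],"jaw": 0.5},
    {"translation": [0,0,0],"delta_rot": [0,0,0.24],"jaw": 0.5},
    {"translation": [0,0,0],"delta_rot": [0,0,0.36],"jaw": 0.5},
    {"translation": [0,0,0],"delta_rot": [0,0,0.48],"jaw": 0.5},
    {"translation": [0,0,0],"delta_rot": [0,0,0.6],"jaw": 0.5},
    {"translation": [0,0,0],"delta_rot": [0,0,0.7],"jaw": 0.5},
    {"translation": [0,0,0],"delta_rot": [0,0,0.77],"jaw": 0.5},
    {"translation": [0,0,0],"delta_rot": [0,0,0.77],"jaw": 0.5},
  ],
)

```text
time: 22.85
tool_pos: [0.4888, -0.0193, 0.0681]
tool_rot: [0.0, 0.635, 0.773, 0.0]
contact_force: [0.3, -0.3, 0.2]
gripper_width: 0.157
grasp_force: 59.0
```

Run:
```python
from h import *; from plant import state
s=state(); print(s["tool_pos"],s["joint_pos"],s["contact_force"],s["ft_torque"],go(s,[.4887,-.0192,.068],np.radians(101.1)))
```

```text
[ 0.48884315 -0.01930404  0.06810026] [-1.91663257e-01 -9.16613712e-02  2.06887302e+00 -1.22501141e-04
  1.16358641e+00 -3.86728152e-01] [ 0.31356733 -0.34995794  0.1861284 ] [-0.03147772 -0.00340823 -0.0528266 ] (array([ 0.01, -0.01,  0.01]), array([0.001, 0.   , 0.001]))
```

>>> send_rows(
  steps=[
    {"translation": [0,0,0],"delta_rot": [0,0,0],"jaw": 2},
    {"translation": [0,0,0],"delta_rot": [0,0,0],"jaw": 3},
    {"translation": [0,0,0],"delta_rot": [0,0,0],"jaw": 4},
    {"translation": [0,0,0],"delta_rot": [0,0,0],"jaw": 4.5},
    {"translation": [0,0,0],"delta_rot": [0,0,0],"jaw": 4.5},
    {"translation": [0,0,0],"delta_rot": [0,0,0],"jaw": 4.5},
    {"translation": [0,0,0],"delta_rot": [0,0,0],"jaw": 4.5},
    {"translation": [0,0,0],"delta_rot": [0,0,0],"jaw": 4.5},
  ],
)

```text
time: 23.65
tool_pos: [0.4886, -0.0192, 0.068]
tool_rot: [0.0, 0.635, 0.773, 0.0]
contact_force: [-0.6, -0.1, 0.8]
gripper_width: 0.524
grasp_force: 0.0
```

>>> send_rows(
  steps=[
    {"translation": [0,0,-1],"delta_rot": [0,0,0],"jaw": 4.5},
    {"translation": [0,0,-3],"delta_rot": [0,0,0],"jaw": 4.5},
    {"translation": [0,0,-6],"delta_rot": [0,0,0],"jaw": 4.5},
    {"translation": [0,0,-10],"delta_rot": [0,0,0],"jaw": 4.5},
    {"translation": [0,0,-14],"delta_rot": [0,0,0],"jaw": 4.5},
    {"translation": [0,0,-18],"delta_rot": [0,0,0],"jaw": 4.5},
    {"translation": [0,0,-22],"delta_rot": [0,0,0],"jaw": 4.5},
    {"translation": [0,0,-24],"delta_rot": [0,0,0],"jaw": 4.5},
  ],
)

```text
time: 24.45
tool_pos: [0.4896, -0.0194, 0.3137]
tool_rot: [0.003, 0.635, 0.773, 0.002]
contact_force: [0.8, -0.3, -0.2]
gripper_width: 0.528
grasp_force: 0.0
```

Run:
```python
from h import *; from plant import state,grab_frame
s=state(); print(s["time"],s["tool_pos"],s["grasp_force"])
f=grab_frame("wrist"); cv2.imwrite("pics/w4.png",f["pixels"]); P=cloud(f); H,S,V=cv2.split(cv2.cvtColor(f["pixels"],cv2.COLOR_BGR2HSV))
red=((H<8)|(H>172))&(S>130)&(V>30)&(np.hypot(P[...,0]-.489,P[...,1]+.019)<.07)&(P[...,2]<.15)
t=red&(P[...,2]>.091); w=plane(f,np.argwhere(t)[:,::-1],.095)[:,:2]*1000
print(red.sum(),np.percentile(P[red][:,2],[5,98]),w.mean(0),cv2.minAreaRect(w.astype(np.float32)))
c=red&(P[...,2]<.06); print("collar z",np.median(P[c],0))
f=grab_frame("scene");P=cloud(f);H,S,V=cv2.split(cv2.cvtColor(f["pixels"],cv2.COLOR_BGR2HSV))
for b,a,c in blobs((H>100)&(H<130)&(S>120)&(V>40)&(P[...,2]>.14)&(P[...,2]<.24),60): print(a,np.median(P[b],0),np.percentile(P[b][:,2],90))
```

```text
24.45 [ 0.4896178  -0.01935239  0.3137111 ] 0.0
2170 [0.03951639 0.0965813 ] [489.62118075 -17.34648988] ((489.98388671875, -17.876205444335938), (13.686429023742676, 38.98511505126953), 10.724196434020996)
collar z [ 0.48384313 -0.01637736  0.04066357]
248 [ 0.64249947 -0.17421171  0.15791084] 0.16021833244368316
295 [0.5989114  0.00588773 0.18032807] 0.18268843460821418
333 [0.6239477  0.16811101 0.15799517] 0.16036689023866987
```

View pics/w4.png

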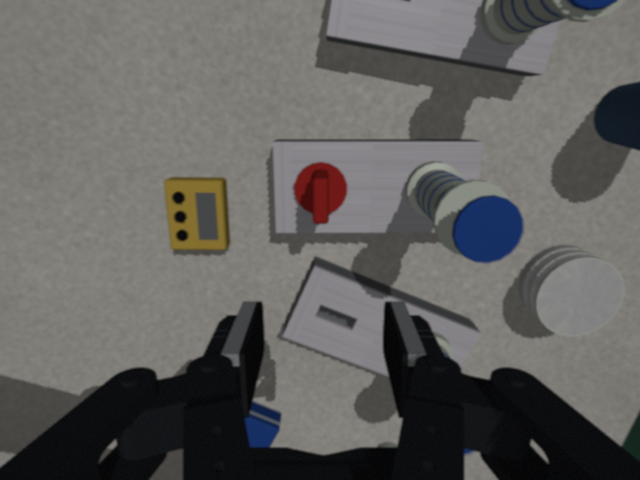

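The key stands at (320,192) across the slot, with its collar flat on the deck. The plungers are as left and nothing else has moved.

```bash
python3 -c "
from plant import *
print(job_done())"
```

```text
the job is handed in; nothing more can be done
None
```

I tried all three syringes and handed the job in at about 24.5 s: the left and right plungers are fully home, the blocked middle one was stopped when it stiffened (about 33 mm down), and its stand is locked with the T-key, given a quarter turn and released; no verdict came back.

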